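# Load the mould insert into the nest that is free

### The arm

A 6-joint arm with a two-finger parallel gripper is mounted at the origin on the work surface. World frame = base frame: x ahead of the robot, y to its left, z up, the work surface at z = 0. Lengths are in mm, angles in degrees, forces in N, time in s.
With the tool pointing down it reaches from about 350 to 775 mm from the base axis. Payload 5.5 kg.
Tool frame: the origin (TCP) lies midway between the tips of the shut fingers; the grasp point (between the pads) lies 19 mm behind it; z points along the fingers, y is the line along which they close (so a half turn about z gives the same grasp; the last joint's range is limited). The gripper opens to 85 mm and grips with 20 to 120 N. Pads are 22 mm wide; open, the fingers measure 114 mm over their backs; the gripper's body (76 mm by 85 mm) begins 54 mm behind the grasp point. The pads swing forward as they close: fully open they stand 13 mm farther back than shut.
Start: joints at [58.808, 17.945, 2.641, 74.691, 0, 82.002], TCP at [226.483, 528.561, 231.323] pointing down, gripper open.
Joint ranges: [-158.12, 158.12], [-49.38, 96.58], [-58.88, 72.47], [-126.05, 133.96], [-84.25, 85.87], [-180, 180]. Speed limits (degrees/s): [147.25, 147.25, 180, 180, 180, 180].

### API

Orientations are given as [roll, pitch, yaw] about the fixed x, y, z axes, in that order (R = Rz(yaw) Ry(pitch) Rx(roll)).
In Python, from station import * gives the robot as it stands.
- The arm moves only by the tool drive_tool, never from a script. Its argument "series" is text: rows parted by semicolons, each of 5 numbers parted by spaces: the opening, from -1 (shut) to 1 (fully open), then the shift along the tool's x, y, z scaled (see below), then the turn about the tool's z scaled (see below). In form: gripper dx dy dz roll; .... A call has 1 to 5 rows; each row is the pose to reach, as a shift and turn from the pose commanded when the call began, along the tool's axes at that moment; what a row does not reach only later rows make up. The controller multiplies each number of a shift by 0.25 m and each number of a turn by 120 degrees. A row lasts 1/8 s, in which the tool goes at most 62.5 mm and 10.7 degrees, less where a joint would pass 70% of its speed; a pose out of reach is approached as far as the arm can. A call with a number of a shift or a turn outside -1 to 1 is refused whole. A call with a gripper value outside its range is refused whole. The fingers move at their own pace and stop on an object; "newtons" is the grip in N (left out, the last holds). Time passes only in rows, so rows that repeat a pose let the fingers close. It gives the time, the measured TCP pose, the force, the opening and the grip force at its end, in the units of the state.
- state(): the state, without advancing time (a new reading comes with each control period).
- capture(name): name is "scene" or "top" or "wrist"; returns a dict with "color" (400x640x3 uint8, red, green, blue), "range_z" (400x640 float32, mm along the optical axis (not along the pixel's ray), 0 where there is no reading), "camera_matrix" (3x3 intrinsics, pixels), "rvec" (rotation vector, rad) and "tvec" (3), from world to camera coordinates, as OpenCV has them. Camera axes: x right, y down, z forward; pixel columns grow to the right and rows downward; lengths in mm; the calibration is good to about 2 mm. A picture is of the moment at which its call begins.
- sign_off(): hands the job in; it is judged then, once.
The state is a dict: "time": time; "joint_pos": joint angles; "joint_velocities": joint speeds; "effort": joint torques, N m; "position": TCP position; "tool_rot": TCP orientation; "force": force on the tool from outside, world axes, zero at the start; "torque": the same for the moment, N m; "opening": opening from 0.0 (shut) to 1.0 (fully open); "finger_force": force on a finger pad.
Only numpy, scipy, OpenCV 4.12 (cv2) and the standard library are available. Lean on these libraries where they do the work, as an engineer would, in place of code of your own. Each camera call takes 0.05 s, during which the arm holds its last target. There are 200 camera calls.

### The job

Two of the three nests on the sloping stand already hold a mould insert. Swing aside the clamp of the empty nest, set the loose insert from the bench into that nest without dropping it, flat on the slope between the rails with its end down at the stop, and swing the clamp back over it. Leave the two fitted inserts clamped, and don't disturb the other things on the bench.

Things in the scene. Friction and masses are not known exactly. Their poses are not given: they have to be found in the camera images.
- insert: aluminium mould insert, 0.44 kg: flange 110 (x) x 60 (y) x 15 mm and on its middle a rounded core block 60 (x) x 30 (y) mm, rising to 51 mm above the underside; same after a half turn. Origin: centre of the underside, z out through the core. Lies loose on the bench, flange down, at varying yaw; grip it by the core.
- fitted_a: aluminium mould insert, 0.44 kg: flange 110 (x) x 60 (y) x 15 mm and on its middle a rounded core block 60 (x) x 30 (y) mm, rising to 51 mm above the underside; same after a half turn. Origin: centre of the underside, z out through the core. Already in one of the three nests, clamped; which nest varies.
- fitted_b: aluminium mould insert, 0.44 kg: flange 110 (x) x 60 (y) x 15 mm and on its middle a rounded core block 60 (x) x 30 (y) mm, rising to 51 mm above the underside; same after a half turn. Origin: centre of the underside, z out through the core. Already in another of the three nests, clamped; which nest varies.
- stand: fixed loading stand: blue foot 200 x 330 mm, on it an aluminium bed 190 x 320 mm sloping 25 degrees, low edge towards the robot (nest points 110 mm above the bench), with three nests side by side 100 mm apart. Origin on the bench under the middle nest's point; x towards the high edge, y along the row to the left, z up.
- nest0 (a point): nest 0 (left as the robot sees it): where a seated insert's origin lies on the bed. x up the slope, y left along the row, z square out of the slope (leans 25 degrees to the robot). Side rails 8 mm high, 68 mm apart; stop bar 14 mm high with its face at x = -55 mm; open at the top end. Friction decides whether an insert slides down to the stop.
- nest1 (a point): nest 1 (middle as the robot sees it): where a seated insert's origin lies on the bed. x up the slope, y left along the row, z square out of the slope (leans 25 degrees to the robot). Side rails 8 mm high, 68 mm apart; stop bar 14 mm high with its face at x = -55 mm; open at the top end. Friction decides whether an insert slides down to the stop.
- nest2 (a point): nest 2 (right as the robot sees it): where a seated insert's origin lies on the bed. x up the slope, y left along the row, z square out of the slope (leans 25 degrees to the robot). Side rails 8 mm high, 68 mm apart; stop bar 14 mm high with its face at x = -55 mm; open at the top end. Friction decides whether an insert slides down to the stop.
- clamp0 (a joint): turn clamp at the top end of nest 0, rad: 0 = closed (arm points down the slope, over the nest); grows anticlockwise seen from above; 1.57 = arm points right (-y) along the row, clear of the nest; end stop 1.75. Friction of 0.06 N m holds it where it is left.
- clamp1 (a joint): turn clamp at the top end of nest 1, rad: 0 = closed (arm points down the slope, over the nest); grows anticlockwise seen from above; 1.57 = arm points right (-y) along the row, clear of the nest; end stop 1.75. Friction of 0.06 N m holds it where it is left.
- clamp2 (a joint): turn clamp at the top end of nest 2, rad: 0 = closed (arm points down the slope, over the nest); grows anticlockwise seen from above; 1.57 = arm points right (-y) along the row, clear of the nest; end stop 1.75. Friction of 0.06 N m holds it where it is left.
- grip0 (a point): on clamp 0's pivot axis, 77 mm up the slope from the nest point, 46 mm out from the bed: where to grip its handle, a black bar 66 (x) x 14 (y) x 32 mm tall whose top is 12 mm further out, in line with the arm below it (steel, 18 mm wide, 18 to 26 mm out from the bed, reaching 45 mm from the axis). z out of the slope; x up the slope when closed, turning with the clamp.
- grip1 (a point): on clamp 1's pivot axis, 77 mm up the slope from the nest point, 46 mm out from the bed: where to grip its handle, a black bar 66 (x) x 14 (y) x 32 mm tall whose top is 12 mm further out, in line with the arm below it (steel, 18 mm wide, 18 to 26 mm out from the bed, reaching 45 mm from the axis). z out of the slope; x up the slope when closed, turning with the clamp.
- grip2 (a point): on clamp 2's pivot axis, 77 mm up the slope from the nest point, 46 mm out from the bed: where to grip its handle, a black bar 66 (x) x 14 (y) x 32 mm tall whose top is 12 mm further out, in line with the arm below it (steel, 18 mm wide, 18 to 26 mm out from the bed, reaching 45 mm from the axis). z out of the slope; x up the slope when closed, turning with the clamp.
- bottle: white plastic bottle, 64 mm diameter, 170 mm tall, standing; origin centre of the underside. Leave alone.
- wrench: steel wrench 180 mm long lying on the bench. Leave alone.
- screwdriver: screwdriver 190 mm long with a black handle lying on the bench. Leave alone.
- jar: glass jar with a steel lid, 70 mm diameter, 90 mm tall, standing; origin centre of the underside. Leave alone.
Not all that is in view belongs to the job. What is shaped like the insert but red is not meant.

How it is judged (in metres and radians):
On the way, in this order (a step that is already met when the one before it is completed fails the run):
1. the empty nest's clamp is swung clear (more than 1 rad) while the loose insert is not yet in (value of joint any of clamp0, clamp1, clamp2 above 1 rad and distance between insert and nest0 above 0.03 m and distance between insert and nest1 above 0.03 m and distance between insert and nest2 above 0.03 m), for 0.1 s.
2. the loose insert lies seated in the nest (((x of insert in the frame of nest0 between -0.008 and 0.012 m and y of insert in the frame of nest0 between -0.008 and 0.008 m and z of insert in the frame of nest0 between -0.005 and 0.005 m and angle between the z axis of insert and the z axis of nest0, either way round below 0.08 rad and angle between the x axis of insert and the x axis of nest0, either way round below 0.15 rad) or (x of insert in the frame of nest1 between -0.008 and 0.012 m and y of insert in the frame of nest1 between -0.008 and 0.008 m and z of insert in the frame of nest1 between -0.005 and 0.005 m and angle between the z axis of insert and the z axis of nest1, either way round below 0.08 rad and angle between the x axis of insert and the x axis of nest1, either way round below 0.15 rad) or (x of insert in the frame of nest2 between -0.008 and 0.012 m and y of insert in the frame of nest2 between -0.008 and 0.008 m and z of insert in the frame of nest2 between -0.005 and 0.005 m and angle between the z axis of insert and the z axis of nest2, either way round below 0.08 rad and angle between the x axis of insert and the x axis of nest2, either way round below 0.15 rad))), for 0.2 s.
At the end, for the whole second after the job is handed in: The loose insert rests in the free nest: centre within 8 mm across, -8 to +12 mm along the slope and 5 mm in height of the nest point, flat within 0.08 rad, in line within 0.15 rad. The fitted inserts are within 15 mm of their start, and all three clamps are closed (below 0.25 rad) (((x of insert in the frame of nest0 between -0.008 and 0.012 m and y of insert in the frame of nest0 between -0.008 and 0.008 m and z of insert in the frame of nest0 between -0.005 and 0.005 m and angle between the z axis of insert and the z axis of nest0, either way round below 0.08 rad and angle between the x axis of insert and the x axis of nest0, either way round below 0.15 rad) or (x of insert in the frame of nest1 between -0.008 and 0.012 m and y of insert in the frame of nest1 between -0.008 and 0.008 m and z of insert in the frame of nest1 between -0.005 and 0.005 m and angle between the z axis of insert and the z axis of nest1, either way round below 0.08 rad and angle between the x axis of insert and the x axis of nest1, either way round below 0.15 rad) or (x of insert in the frame of nest2 between -0.008 and 0.012 m and y of insert in the frame of nest2 between -0.008 and 0.008 m and z of insert in the frame of nest2 between -0.005 and 0.005 m and angle between the z axis of insert and the z axis of nest2, either way round below 0.08 rad and angle between the x axis of insert and the x axis of nest2, either way round below 0.15 rad)) and distance of each of fitted_a, fitted_b from where it was at the start of the episode below 0.015 m and value of joint each of clamp0, clamp1, clamp2 below 0.25 rad and linear speed of insert below 0.02 m/s); the robot touches nothing.
It fails at once if the clamp of a nest with a fitted insert is opened (over 0.5 rad) ((value of joint clamp0 above 0.5 rad and distance between fitted_a and nest0 below 0.04 m) or (value of joint clamp0 above 0.5 rad and distance between fitted_b and nest0 below 0.04 m) or (value of joint clamp1 above 0.5 rad and distance between fitted_a and nest1 below 0.04 m) or (value of joint clamp1 above 0.5 rad and distance between fitted_b and nest1 below 0.04 m) or (value of joint clamp2 above 0.5 rad and distance between fitted_a and nest2 below 0.04 m) or (value of joint clamp2 above 0.5 rad and distance between fitted_b and nest2 below 0.04 m)).
It fails at once if a fitted insert is shifted by more than 15 mm (distance of any of fitted_a, fitted_b from where it was at the start of the episode above 0.015 m).
It fails at once if the loose insert is dropped (falls or slides faster than 0.45 m/s out of the fingers) (linear speed of insert above 0.45 m/s and contact force between the fingers and insert below 0.1 N).
It fails at once if a bystander is moved by more than 40 mm (distance of any of bottle, wrench, screwdriver, jar from where it was at the start of the episode above 0.04 m).
It also fails if it takes over 72 s, if anything falls off the work surface, if the arm or the gripper's body presses on something with over 40 N, if the wrist force passes 120 N, or if a joint passes its speed limit or range.

## Working session

There is one attempt and no reset: what is moved stays moved. The work goes in short steps, Python scripts to look and compute and a tool call to move; the robot and the scene stay as the last step left them, time stands still between calls to the robot, and variables do not carry over. Pictures are saved under pics/ and viewed, at most 10 in all, crops included, and the job is handed in when it is done.

Besides the shell and the picture viewer there is one more tool, called after "Call:" in YAML: its name, and indented under it one key for each argument. drive_tool: Moves the arm, as the interface text tells. Shifts and turns lie within -1 to 1; 1 stands for 0.25 m of shift or 120 degrees of turn. Its arguments: {"type":"object","properties":{"series":{"type":"string"},"newtons":{"type":"number"}},"required":["series"]}

```bash
ls; mkdir -p pics; python3 - <<'E'
from station import *
import cv2,numpy as np
for n in ("scene","top"):
    c=capture(n); np.savez(f"{n}0.npz",**c)
    cv2.imwrite(f"pics/{n}0.png",c["color"][:,:,::-1])
    R=cv2.Rodrigues(c["rvec"])[0]; print(n,-R.T@np.ravel(c["tvec"]),R.round(2).tolist(),c["camera_matrix"].tolist())
print(state())
E
```

```text
pics
scene [1612.46273578 -205.17046521 1066.94455117] [[0.19, 0.98, -0.02], [0.65, -0.14, -0.75], [-0.74, 0.13, -0.66]] [[456.7226400306434, 0.0, 320.83767248677947], [0.0, 456.7226400306434, 202.39567267464622], [0.0, 0.0, 1.0]]
top [ 345.13663487  -19.92943554 1345.1075954 ] [[-0.01, -1.0, -0.02], [-0.98, 0.01, -0.18], [0.18, 0.01, -0.98]] [[404.9996282548388, 0.0, 319.92998220671075], [0.0, 404.9996282548388, 190.94207580703994], [0.0, 0.0, 1.0]]
{'time': 0.1, 'joint_pos': array([5.88084328e+01, 1.79865229e+01, 2.58587918e+00, 7.46903036e+01,
       5.60472523e-04, 8.20016640e+01]), 'joint_velocities': array([-0.07001001, -0.08040985,  0.1538282 , -0.09397437, -0.02886288,
       -0.0235831 ]), 'effort': array([ 3.54152173e-03, -4.81723809e+01,  2.99245691e+01,  1.27298950e-02,
       -1.40160332e-04,  1.13239270e-05]), 'position': array([226.23312026, 528.15470486, 230.51490606]), 'tool_rot': array([-1.79910015e+02, -1.32098233e-02,  1.56806758e+02]), 'force': array([ 0.10537732,  0.18304949, -0.20700445]), 'torque': array([-0.00451448,  0.04771767, -0.00068405]), 'finger_force': 0.0, 'opening': 0.9982622260602197}
```

View pics/scene0.png

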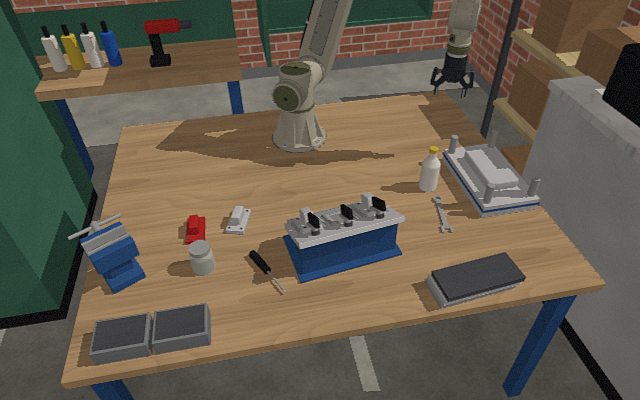

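View pics/top0.png

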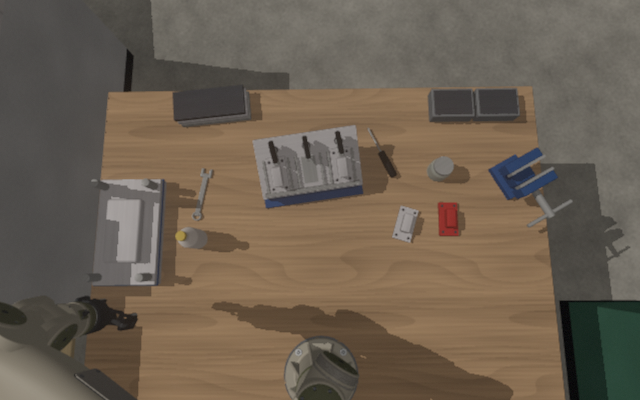

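The clamp handles in the top view are at about (273,152), (305,148) and (339,143). The middle nest (307,170) is empty. The loose insert lies at (406,224), and the red decoy is at (448,219). Next I measure the handles and the insert.

```bash
cat > h.py <<'E'
import cv2,numpy as np
def pts(c):
    R=cv2.Rodrigues(c["rvec"])[0]; K=c["camera_matrix"]; z=c["range_z"].astype(float)
    v,u=np.mgrid[:z.shape[0],:z.shape[1]]
    P=np.stack([(u-K[0,2])/K[0,0]*z,(v-K[1,2])/K[1,1]*z,z],-1)
    P=(P-np.ravel(c["tvec"]))@R; P[z==0]=np.nan
    return P
def comps(m,lo=20):
    n,l,s,_=cv2.connectedComponentsWithStats(m.astype(np.uint8))
    return [l==i for i in range(1,n) if s[i,4]>=lo]
def rect(P2):
    r=cv2.minAreaRect(P2.astype(np.float32)); (cx,cy),(w,h),a=r
    if w<h: w,h,a=h,w,a+90
    return np.round([cx,cy,w,h,(a+90)%180-90],1)
E
python3 - <<'E'
from h import *
for n in ("top","scene"):
    c=dict(np.load(f"{n}0.npz")); P=pts(c); hsv=cv2.cvtColor(c["color"],cv2.COLOR_RGB2HSV)
    roi=(P[...,0]>400)&(P[...,0]<900)&(P[...,1]>-330)&(P[...,1]<200)
    print(n)
    for m in comps(roi&(hsv[...,2]<60)&(P[...,2]>110),10):
        q=P[m]; q=q[q[:,2]>np.nanmax(q[:,2])-40]; print("black",m.sum(),np.nanmean(q,0).round(1),np.nanmin(q[:,2]).round(),np.nanmax(q[:,2]).round(),rect(q[:,:2]))
    for zl,zh in((8,22),(42,60)):
      for m in comps(roi&(hsv[...,1]<70)&(P[...,2]>zl)&(P[...,2]<zh),12):
        q=P[m]; print("grey",zl,m.sum(),np.median(q,0).round(1),rect(q[:,:2]))
    b=roi&(hsv[...,1]<60)&(hsv[...,2]>100)&(P[...,2]>90)&(P[...,2]<165)
    q=P[b]; A=np.c_[q[:,:2],np.ones(len(q))]; w=np.ones(len(q),bool)
    for _ in range(10):
        k=np.linalg.lstsq(A[w],q[w,2],rcond=None)[0]; r=q[:,2]-A@k; w=(r<4)&(r>-6)
    print("bed plane",k,w.sum(),"tilt",np.degrees(np.arctan(np.hypot(*k[:2]))),"az",np.degrees(np.arctan2(k[1],k[0])),rect(q[w][:,:2]))
E
```

```text
top
black 88 [696.1 -61.7 196. ] 182.0 210.0 [696.1 -62.2  57.4  13.6  13.9]
black 78 [682.5  35.8 195. ] 178.0 210.0 [682.5  36.5  55.7  12.2   9.6]
black 92 [669.8 134.1 194.7] 174.0 211.0 [669.4 134.7  58.8  11.7  11.9]
grey 8 52 [ 760.4 -184.1   15.9] [ 760.  -187.    91.4    9.3   25.5]
grey 8 27 [592.7 -95.4  11.9] [591.1 -96.7  50.9   7.2 -81.4]
grey 8 19 [585.9 -45.1  13.6] [584.8 -44.9  40.1   4.8 -83.1]
grey 8 227 [560.   82.1  12.2] [558.2  73.2 188.1  25.4 -81.7]
grey 8 418 [ 466.6 -271.3   15.7] [ 473.2 -278.   110.8   60.4  -17.2]
grey 42 178 [ 472.6 -277.8   50.7] [ 473.  -277.9   59.8   30.1  -17.9]
bed plane [ 4.20260714e-01  6.11535157e-02 -1.56318919e+02] 2730 tilt 23.010287387456007 az 8.279188407669217 [659.1  33.6 320.  170.  -81.8]
scene
black 142 [679.1 130.6 189.3] 169.0 209.0 [674.4 131.8  66.   14.5  13.6]
black 128 [694.8  32.3 190.9] 170.0 209.0 [685.   31.6  66.3  14.1  11.4]
black 121 [709.4 -65.6 191.8] 169.0 208.0 [700.  -64.9  70.5  15.3  12.2]
black 22 [692.3 131.3 153.3] 146.0 160.0 [691.7 132.9  20.5  11.6  75.5]
black 24 [706.5  31.9 153.4] 146.0 158.0 [705.2  33.7  20.   14.8  75.6]
black 20 [721.1 -66.7 154.9] 148.0 161.0 [719.9 -66.3  20.4  10.4  64.2]
grey 8 260 [ 497.  -279.7   14.4] [ 468.7 -283.2  115.6   60.3  -16.9]
grey 8 54 [ 753.9 -191.8   15.4] [ 754.9 -192.3   94.6   13.8   24.5]
grey 42 128 [ 475.9 -283.6   50. ] [ 470.5 -283.8   61.4   30.4  -20.6]
bed plane [ 3.93856844e-01  5.83137801e-02 -1.36515913e+02] 1405 tilt 21.709992212376516 az 8.421932367946875 [658.5  28.8 319.5 171.  -81.2]
```

```bash
cat > go.py <<'E'
# usage: go.py "x y z yaw" ["x y z yaw" ...]: shift/turn in tool axes and units from where the tool now is
import sys,numpy as np
from scipy.spatial.transform import Rotation as Ro
from station import *
s=state(); R=Ro.from_euler("xyz",s["tool_rot"],degrees=True).as_matrix(); p=np.array(s["position"])
for a in sys.argv[1:]:
    t=np.array(a.split(),float); d=R.T@(t[:3]-p)/250
    r=-((t[3]-s["tool_rot"][2]+180)%360-180)/120
    print(d.round(3),round(r,3),"mm",round(np.linalg.norm(d)*250))
print(p.round(1),np.round(s["tool_rot"],1),round(s["opening"],2),np.round(s["force"],1),s["time"])
E
python3 go.py "226 528 330 160" "380 360 330 170" "600 29 330 188"
```

```text
[ 0.001 -0.002 -0.398] -0.027 mm 99
[-0.83  -0.377 -0.398] -0.11 mm 249
[-2.16  -1.247 -0.396] -0.26 mm 631
[226.2 528.2 230.5] [-179.9   -0.   156.8] 1.0 [ 0.1  0.2 -0.2] 0.1
```

Call:
drive_tool:
  series: "1 -0.2 -0.1 -0.398 -0.05; 1 -0.83 -0.377 -0.398 -0.1; 1 -0.83 -0.377 -0.398 -0.11; 1 -0.83 -0.377 -0.398 -0.11; 1 -0.83 -0.377 -0.398 -0.11"
  newtons: 20

```text
time: 0.72
position: [382.3, 357.9, 331.4]
tool_rot: [180.0, 0.1, 169.7]
force: [-1.6, 0.8, -0.5]
opening: 1.001
finger_force: 0.0
```

```bash
python3 go.py "500 190 330 180" "600 29 330 188"
```

```text
[-0.583 -0.577  0.006] -0.085 mm 205
[-1.091 -1.14   0.006] -0.152 mm 394
[382.3 357.9 331.4] [1.800e+02 1.000e-01 1.697e+02] 1.0 [-1.6  0.8 -0.5] 0.725
```

Call:
drive_tool:
  series: "-1 -0.75 -0.75 0 -0.15; -1 -0.75 -0.75 0 -0.15; -1 -0.75 -0.75 0 -0.15; -1 -0.75 -0.75 0 -0.15; -1 -0.75 -0.75 0 -0.15"

```text
time: 1.35
position: [533.4, 141.0, 329.7]
tool_rot: [180.0, -0.1, -172.2]
force: [-0.4, -0.2, -0.7]
opening: 0.006
finger_force: 0.0
```

```bash
python3 go.py "580 29 330 188"
```

```text
[-0.124 -0.469 -0.002] -0.001 mm 121
[533.4 141.  329.7] [ 1.800e+02 -1.000e-01 -1.722e+02] 0.01 [-0.4 -0.2 -0.7] 1.35
```

Call:
drive_tool:
  series: "-1 -0.124 -0.469 0 0; -1 -0.124 -0.469 0 0; -1 -0.124 -0.469 0 0; -1 -0.124 -0.469 0 0"

```text
time: 1.85
position: [578.8, 32.2, 330.3]
tool_rot: [179.9, -0.1, -172.0]
force: [-0.2, 0.6, -0.0]
opening: -0.003
finger_force: 0.0
```

```bash
python3 - <<'E'
from station import *
from h import *
c=capture("wrist"); np.savez("w1.npz",**c)
P=pts(c); hsv=cv2.cvtColor(c["color"],cv2.COLOR_RGB2HSV)
cv2.imwrite("pics/w1.png",c["color"][:,:,::-1])
R=cv2.Rodrigues(c["rvec"])[0]; print(-R.T@np.ravel(c["tvec"]),R.round(2).tolist(),state()["position"])
for m in comps((hsv[...,2]<60)&(P[...,2]>150)&(P[...,2]<230)&(P[...,0]>600),60):
    q=P[m]; q=q[q[:,2]>np.nanmax(q[:,2])-40]; print("black",m.sum(),np.nanmean(q,0).round(1),np.nanmin(q[:,2]).round(),np.nanmax(q[:,2]).round(),rect(q[:,:2]))
E
```

```text
[499.28272131  19.65027561 472.57801729] [[-0.14, 0.99, 0.0], [0.94, 0.13, 0.31], [0.31, 0.04, -0.95]] [578.6520395   32.71402524 330.59925283]
black 1011 [691.6 -62.2 190.6] 169.0 208.0 [693.8 -64.1  62.8  14.4  13. ]
black 269 [646.7 124.9 178.2] 151.0 188.0 [652.8 126.4  35.5  12.1   0.8]
black 213 [674.8 133.3 195.9] 178.0 204.0 [677.8 134.9  27.4  12.5  11.9]
```

View pics/w1.png

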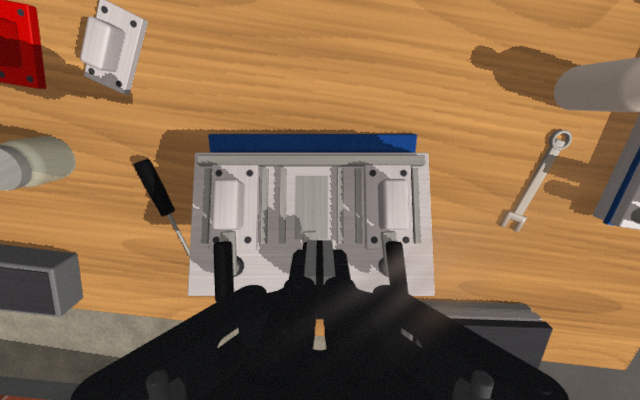

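The wrist view shows nest 1 empty at about (313,215). The fitted inserts sit either side of it at columns 228 and 395, with their clamps closed. I'll push the uphill end of the middle handle to the left with the fingers shut.

```bash
cat > st.py <<'E'
# slope coordinates of nest 1 -> world; usage st.py "s v o yaw" ... prints moves through go.py
import sys,numpy as np,subprocess
N=np.array([638.1,28.6,110.]);A=np.radians(7.9);B=np.radians(25)
X=np.array([np.cos(A)*np.cos(B),np.sin(A)*np.cos(B),np.sin(B)]);Y=np.array([-np.sin(A),np.cos(A),0]);Z=np.cross(X,Y)
M=np.c_[X,Y,Z]
def w(s,v,o): return N+M@np.array([s,v,o])
if __name__=="__main__":
    a=[]
    for t in sys.argv[1:]:
        s,v,o,y=map(float,t.split()); p=w(s,v,o); a.append("%f %f %f %f"%(*p,y)); print(p.round(1))
    subprocess.run(["python3","go.py",*a])
E
python3 - <<'E'
from st import *
p=w(99,-30,38);print(p)
E
python3 go.py "700 14 330 188" "700 14 260 188"; python3 st.py "99 -30 38 187.9" "106 -8 38 187.9" "105 9 38 187.9" "97 20 38 187.9"
```

```text
[715.18919318   9.00956542 186.27890382]
[-0.47  -0.142  0.002] 0.001 mm 123
[-0.47  -0.143  0.282] 0.001 mm 142
[578.7  32.7 330.6] [ 180.    -0.  -171.9] 0.0 [-0.2 -0.1 -0.5] 1.9
[-0.528 -0.171  0.577] 0.002 mm 200
[-0.553 -0.083  0.565] 0.002 mm 199
[-0.55  -0.015  0.567] 0.002 mm 197
[-0.521  0.029  0.58 ] 0.002 mm 195
[578.7  32.7 330.6] [ 180.    -0.  -171.9] 0.0 [-0.2 -0.1 -0.5] 1.9
[715.2   9.  186.3]
[718.4  31.7 189.2]
[715.2  48.4 188.8]
[706.5  58.3 185.4]
```

Call:
drive_tool:
  series: "-1 -0.528 -0.171 0 0; -1 -0.528 -0.171 0.1 0; -1 -0.528 -0.171 0.3 0; -1 -0.528 -0.171 0.45 0; -1 -0.528 -0.171 0.45 0"

```text
time: 2.52
position: [713.2, 9.8, 213.9]
tool_rot: [179.9, -0.5, -171.8]
force: [-0.4, 0.3, -0.1]
opening: 0.004
finger_force: 0.0
```

```bash
python3 st.py "99 -30 38 187.9" "106 -8 38 187.9" "105 9 38 187.9" "97 20 38 187.9"
```

```text
[-0.008 -0.005  0.11 ] 0.002 mm 28
[-0.034  0.083  0.099] 0.002 mm 33
[-0.031  0.151  0.1  ] 0.002 mm 46
[-0.002  0.195  0.114] 0.002 mm 57
[713.2   9.8 213.9] [ 179.9   -0.5 -171.8] 0.0 [-0.4  0.3 -0.1] 2.525
[715.2   9.  186.3]
[718.4  31.7 189.2]
[715.2  48.4 188.8]
[706.5  58.3 185.4]
```

Call:
drive_tool:
  series: "-1 -0.008 -0.005 0.11 0; -1 -0.015 0.025 0.11 0; -1 -0.03 0.06 0.1 0; -1 -0.034 0.085 0.1 0; -1 -0.034 0.11 0.1 0"

```text
time: 3.15
position: [721.7, 35.9, 195.3]
tool_rot: [-179.9, 0.2, -172.0]
force: [1.6, -1.9, 2.3]
opening: -0.003
finger_force: 1.3
```

```bash
python3 st.py "106 -8 38 187.9" "105 9 38 187.9" "97 20 38 187.9" "94 20 38 187.9"
```

```text
[ 0.015 -0.015  0.024] 0.001 mm 8
[0.019 0.053 0.026] 0.001 mm 16
[0.048 0.097 0.039] 0.001 mm 29
[0.059 0.097 0.044] 0.001 mm 31
[721.7  35.9 195.3] [-179.9    0.2 -172. ] -0.0 [ 1.6 -1.9  2.3] 3.15
[718.4  31.7 189.2]
[715.2  48.4 188.8]
[706.5  58.3 185.4]
[703.8  57.9 184.2]
```

Call:
drive_tool:
  series: "-1 0.01 0.03 0.022 0; -1 0.02 0.055 0.02 0; -1 0.035 0.08 0.03 0; -1 0.05 0.095 0.035 0; -1 0.05 0.097 0.035 0"

```text
time: 3.78
position: [703.7, 58.5, 184.1]
tool_rot: [180.0, -0.1, -172.0]
force: [-0.0, 0.1, -0.5]
opening: -0.004
finger_force: 0.2
```

```bash
python3 st.py "97 20 38 187.9" "94 20 38 187.9" "110 10 90 188"; python3 - <<'E'
from station import *
from h import *
c=capture("top"); cv2.imwrite("pics/t2.png",cv2.resize(c["color"][80:260,200:440,::-1],None,fx=3,fy=3))
c=capture("scene"); cv2.imwrite("pics/s2.png",cv2.resize(c["color"][150:300,220:460,::-1],None,fx=3,fy=3))
E
```

```text
[-0.011 -0.002 -0.005] 0.001 mm 3
[-0.    -0.002 -0.   ] 0.001 mm 1
[ 0.03  -0.042 -0.216] 0.0 mm 55
[703.7  58.5 184.1] [ 1.80e+02 -1.00e-01 -1.72e+02] -0.0 [-0.   0.1 -0.5] 3.775
[706.5  58.3 185.4]
[703.8  57.9 184.2]
[697.8  47.  238.1]
```

View pics/s2.png

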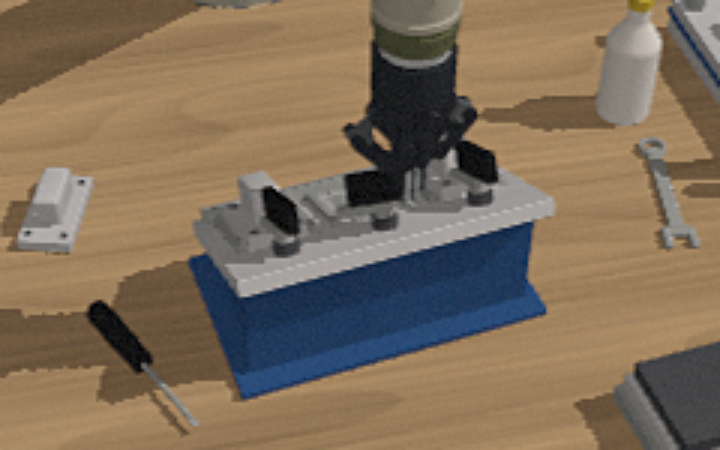

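The middle handle at (375,188) in the crop now lies across the row, so clamp 1 is open, and its neighbours haven't moved. Next I lift and go to the insert.

```bash
python3 go.py "703 58 320 188" "620 -100 320 175" "480 -240 300 162"
```

```text
[ 0.005 -0.001 -0.543] 0.0 mm 136
[ 0.422 -0.58  -0.543] 0.109 mm 225
[ 1.054 -1.057 -0.463] 0.217 mm 391
[703.9  58.4 184.2] [ 1.799e+02 -1.000e-01 -1.720e+02] 0.0 [ 0.  -0.1  0.5] 3.875
```

Call:
drive_tool:
  series: "-1 0 0 -0.25 0; -1 0 0 -0.5 0; 1 0.2 -0.2 -0.54 0; 1 0.42 -0.58 -0.54 0.1; 1 0.5 -0.65 -0.54 0.1"

```text
time: 4.5
position: [612.0, -104.8, 319.3]
tool_rot: [180.0, -0.0, 175.9]
force: [1.5, -0.9, -0.4]
opening: 0.635
finger_force: 0.0
```

```bash
python3 go.py "400 -257 250 162.3"
```

```text
[ 0.803 -0.668  0.277] 0.114 mm 270
[ 612.  -104.8  319.3] [180.   -0.  175.9] 0.63 [ 1.5 -0.9 -0.4] 4.5
```

Call:
drive_tool:
  series: "1 0.8 -0.67 0.277 0.114; 1 0.8 -0.67 0.277 0.114; 1 0.8 -0.67 0.277 0.114; 1 0.8 -0.67 0.277 0.114; 1 0.8 -0.67 0.277 0.114"

```text
time: 5.12
position: [398.4, -257.3, 249.2]
tool_rot: [179.9, -0.1, 162.1]
force: [1.6, -0.5, 0.2]
opening: 1.0
finger_force: 0.0
```

```bash
cat > meas.py <<'E'
from station import *
from h import *
for n in ("wrist","top"):
    c=capture(n); P=pts(c); hsv=cv2.cvtColor(c["color"],cv2.COLOR_RGB2HSV)
    np.savez("last_%s.npz"%n,**c)
    roi=(P[...,0]>380)&(P[...,0]<580)&(P[...,1]>-350)&(P[...,1]<-180)&(hsv[...,1]<70)
    print(n,(-cv2.Rodrigues(c["rvec"])[0].T@np.ravel(c["tvec"])).round(0))
    for m in comps(roi&(P[...,2]>44)&(P[...,2]<58),60):
        q=P[m]; print("core",m.sum(),np.median(q,0).round(1),rect(q[:,:2]))
    for m in comps(roi&(P[...,2]>9)&(P[...,2]<60),60):
        q=P[m]; print("all",m.sum(),np.median(q,0).round(1),rect(q[:,:2]))
    b=(P[...,2]>105)&(P[...,0]>500)&(P[...,1]>-150)&(P[...,1]<200)
    for m in comps(b&(hsv[...,2]<60)&(P[...,2]>150)&(P[...,2]<230),20):
        q=P[m]; q=q[q[:,2]>np.nanmax(q[:,2])-40]; print("black",m.sum(),np.nanmean(q,0).round(1),rect(q[:,:2]))
E
python3 meas.py
```

```text
wrist [ 322. -234.  392.]
core 969 [ 465.6 -281.6   50.3] [ 467.2 -282.3   58.1   29.2  -17.8]
all 3089 [ 455.9 -278.7   15.3] [ 467.7 -282.6  109.8   59.7  -17.1]
top [ 345.  -20. 1345.]
core 140 [ 478.8 -279.5   50.7] [ 475.2 -278.9   55.4   30.7  -16.3]
all 376 [ 489.7 -278.8   18.5] [ 486.9 -282.8   80.    60.5  -16.1]
black 87 [696.5 -61.6 195.7] [696.6 -62.3  56.7  13.2  14.7]
black 92 [669.3 134.1 194.9] [668.5 134.4  57.   11.8  13. ]
black 95 [683.   34.9 195.5] [683.1  36.1  59.2  13.4 -89.3]
```

```bash
python3 go.py "469 -282 100 162.4" "469 -282 20 162.4"
```

```text
[-0.296 -0.01   0.598] -0.002 mm 167
[-0.297 -0.01   0.918] -0.002 mm 241
[ 399.4 -257.2  249.6] [ 1.799e+02 -1.000e-01  1.621e+02] 1.0 [0.7 0.4 0. ] 5.225
```

Call:
drive_tool:
  series: "1 -0.297 -0.01 0.3 0; 1 -0.297 -0.01 0.5 0; 1 -0.297 -0.01 0.6 0; 1 -0.297 -0.01 0.65 0; 1 -0.297 -0.01 0.65 0"

```text
time: 5.85
position: [471.6, -281.0, 87.7]
tool_rot: [180.0, -0.1, 162.4]
force: [0.3, -0.3, -0.7]
opening: 1.0
finger_force: 0.0
```

```bash
python3 go.py "469 -282 20 162.4"
```

```text
[ 0.008 -0.007  0.271] -0.0 mm 68
[ 471.6 -281.    87.7] [ 1.800e+02 -1.000e-01  1.624e+02] 1.0 [ 0.3 -0.3 -0.7] 5.85
```

Call:
drive_tool:
  series: "1 0.008 -0.007 0.15 0; 1 0.008 -0.007 0.271 0; 1 0.008 -0.007 0.271 0; -0.2 0.008 -0.007 0.271 0; -1 0.008 -0.007 0.271 0"
  newtons: 25

```text
time: 6.48
position: [470.6, -283.9, 22.2]
tool_rot: [-179.9, 0.2, 162.3]
force: [0.6, -0.1, 0.0]
opening: 0.605
finger_force: 0.0
```

Call:
drive_tool:
  series: "-1 0 0 0 0; -1 0 0 0 0; -1 0 0 0 0"

```text
time: 6.85
position: [470.1, -283.1, 21.2]
tool_rot: [-180.0, 0.1, 162.3]
force: [-0.3, 0.9, 6.1]
opening: 0.35
finger_force: 27.2
```

Call:
drive_tool:
  series: "-1 0 0 -0.05 0; -1 0 0 -0.2 0; -1 0 0 -0.4 0; -1 0 0 -0.6 0; -1 0 0 -0.7 0"
  newtons: 40

```text
time: 7.48
position: [469.5, -283.2, 197.9]
tool_rot: [-179.9, 0.1, 162.3]
force: [1.0, 0.1, -6.1]
opening: 0.341
finger_force: 41.7
```

```bash
python3 go.py "470 -283 300 165" "610 -150 330 180"; python3 - <<'E'
from station import *
from h import *
c=capture("wrist"); np.savez("w3.npz",**c); cv2.imwrite("pics/w3.png",c["color"][:,:,::-1])
E
```

```text
[-0.003  0.001 -0.408] -0.022 mm 102
[-0.375  0.678 -0.528] -0.147 mm 234
[ 469.5 -283.2  197.9] [-1.799e+02  1.000e-01  1.623e+02] 0.34 [ 1.   0.1 -6.1] 7.475
```

View pics/w3.png

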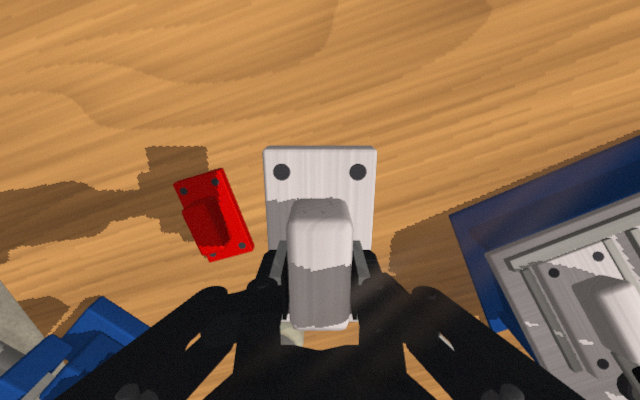

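The insert is held level, with its near flange edge at row 147 and its core centred at column 320. Next I measure where it sits in the hand and start moving to the stand.

```bash
cat > hand.py <<'E'
import sys
from station import *
from h import *
from scipy.spatial.transform import Rotation as Ro
s=state(); c=capture("wrist"); np.savez("whand.npz",**c)
P=pts(c); hsv=cv2.cvtColor(c["color"],cv2.COLOR_RGB2HSV)
R=Ro.from_euler("xyz",s["tool_rot"],degrees=True).as_matrix(); q=(P-s["position"])@R
m=(hsv[...,1]<60)&(hsv[...,2]>90)&(abs(q[...,1])<40)&(q[...,2]>-45)&(q[...,2]<35)&(q[...,0]>-70)&(q[...,0]<90)
m=max(comps(m),key=lambda a:a.sum()); k=q[m]
for lo in range(-45,35,5):
    j=k[(k[:,2]>lo)&(k[:,2]<=lo+5)]
    if len(j)>20: print(lo,len(j),"x",np.percentile(j[:,0],[1,99]).round(1),"y",np.percentile(j[:,1],[2,98]).round(1),"z",np.median(j[:,2]).round(1))
f=k[(k[:,0]>38)]; A=np.polyfit(f[:,0],f[:,2],1); print("flange tilt deg",np.degrees(np.arctan(A[0])),"z at x=40",np.polyval(A,40))
E
python3 hand.py
```

```text
-40 76 x [-11.6  10.8] y [-16.9  19.9] z -37.3
-35 500 x [-21.9  28. ] y [-10.9  19.1] z -30.2
-30 6461 x [-25.3  31.4] y [-14.7  12.9] z -29.0
-25 372 x [-16.   32.4] y [-15.8  19.1] z -23.2
-20 240 x [ 9.9 32.4] y [-14.4  18.9] z -17.6
-15 246 x [10.  32.3] y [-14.5  19.5] z -12.5
-10 235 x [10.  32.4] y [-15.6  19.8] z -7.6
-5 169 x [27.9 32.3] y [-14.1  12.5] z -2.4
0 65 x [13.8 54.9] y [-27.8  14.9] z 1.1
5 7301 x [-1.3 56.8] y [-29.8  27.6] z 6.7
10 157 x [56.8 57.1] y [-28.   25.9] z 12.9
15 100 x [56.8 57.2] y [-27.6  25.4] z 16.9
flange tilt deg 7.684354163546237 z at x=40 6.0318651872068365
```

Call:
drive_tool:
  series: "-1 0 0 -0.2 0; -1 0 0 -0.35 -0.02; -1 -0.08 0.15 -0.48 -0.06; -1 -0.2 0.36 -0.53 -0.1; -1 -0.3 0.5 -0.53 -0.147"

```text
time: 8.2
position: [579.7, -184.9, 326.8]
tool_rot: [180.0, -0.0, -179.8]
force: [-0.7, 0.2, -5.9]
opening: 0.345
finger_force: 42.0
```

```bash
python3 go.py "560 -100 330 188"; python3 st.py "0 0 60 187.9"
```

```text
[ 0.078  0.34  -0.013] -0.065 mm 87
[ 579.7 -184.9  326.8] [ 180.    -0.  -179.8] 0.34 [-0.7  0.2 -5.9] 8.2
[-0.136  0.839  0.65 ] -0.064 mm 268
[ 579.7 -184.9  326.8] [ 180.    -0.  -179.8] 0.34 [-0.7  0.2 -5.9] 8.2
[613.   25.1 164.4]
```

The insert hangs 22 mm below the TCP and 2 mm towards the robot. Next I refine the nest frame from the wrist view w1, using the fitted cores, the stop bar and the rails.

```bash
cat > nest.py <<'E'
import sys
from h import *; from st import N,M
c=dict(np.load(sys.argv[1])); P=pts(c); q=(P-N)@M; hsv=cv2.cvtColor(c["color"],cv2.COLOR_RGB2HSV)
lt=(hsv[...,1]<60)&(hsv[...,2]>60)&(abs(q[...,1])<175)&(abs(q[...,0])<120)
for m in comps(lt&(q[...,2]>43)&(q[...,2]<58)&(abs(q[...,0])<50),150):
    k=q[m]; print("core",m.sum(),np.median(k,0).round(1),rect(k[:,:2]))
b=lt&(q[...,2]>-10)&(q[...,2]<6)&(abs(q[...,1])<30)&(q[...,0]>-50)&(q[...,0]<40)
k=q[b]; print("bed",b.sum(),np.polyfit(k[:,0],k[:,2],1).round(3),np.polyfit(k[:,1],k[:,2],1).round(3))
for lo,hi in((4,11),(11,18)):
  for m in comps(lt&(q[...,2]>lo)&(q[...,2]<hi),80):
    k=q[m]; print("o",lo,hi,m.sum(),np.percentile(k,[2,98],axis=0).round(1).tolist(),rect(k[:,:2]))
E
python3 nest.py w1.npz
```

```text
core 1328 [ -4.  -97.9  52.6] [ -4.7 -99.8  58.8  30.3   0.1]
core 1320 [-4.4 98.1 52.7] [-5.1 99.7 59.  30.2  0.5]
bed 2842 [-1.000e-03  2.408e+00] [-0.     2.413]
o 4 11 91 [[-60.6, -6.2, 4.1], [-59.5, 69.9, 10.9]] [-60.2  31.7  77.9   4.   87.4]
o 4 11 508 [[-54.6, -141.8, 5.1], [41.1, -133.7, 10.8]] [-6.900e+00 -1.393e+02  9.890e+01  1.170e+01  1.000e-01]
o 4 11 467 [[-54.9, -65.8, 4.9], [41.0, -57.9, 10.9]] [ -7.1 -61.9  98.7   8.3   0.1]
o 4 11 450 [[-54.7, -41.7, 6.0], [40.9, -33.9, 10.9]] [ -7.  -38.   98.9   8.2   0.2]
o 4 11 447 [[-55.0, 33.9, 4.9], [40.7, 41.8, 10.9]] [-7.3 37.5 98.7  9.  -0.7]
o 4 11 447 [[-55.1, 57.9, 4.8], [40.8, 65.8, 10.9]] [-7.3 61.8 98.7  8.5  0.2]
o 4 11 520 [[-55.1, 133.6, 4.8], [40.6, 141.6, 10.9]] [-7.500e+00  1.377e+02  9.910e+01  8.500e+00 -1.000e-01]
o 11 18 5784 [[-71.1, -134.0, 12.9], [47.0, 133.7, 17.9]] [-1.100e+01 -2.000e-01  2.999e+02  1.212e+02 -8.990e+01]
```

```bash
sed -i 's/^M=np.c_\[X,Y,Z\]/M=np.c_[X,Y,Z]; N=N+M@np.array([-4.5,.5,2.])/' st.py; python3 - <<'E'
from st import *
import subprocess
p=w(8,0,38)-[0,0,16]; print(N,p)
subprocess.run(["python3","go.py"]+["%f %f %f 187.9"%(p[0],p[1],z) for z in (326,p[2]+50,p[2]+25,p[2])])
E
```

```text
[-0.182  0.848  0.004] -0.064 mm 217
[-0.182  0.848  0.581] -0.064 mm 261
[-0.182  0.848  0.681] -0.064 mm 276
[-0.182  0.848  0.781] -0.064 mm 292
[ 579.7 -184.9  326.8] [ 180.    -0.  -179.8] 0.34 [-0.7  0.2 -5.9] 8.2
[633.15438397  28.4185298  109.9108334 ] [624.42895476  27.20777644 131.7314754 ]
```

Call:
drive_tool:
  series: "-1 -0.05 0.2 0 -0.02; -1 -0.1 0.42 0 -0.04; -1 -0.15 0.65 0 -0.06; -1 -0.182 0.83 0 -0.064; -1 -0.182 0.848 0 -0.064"

```text
time: 8.82
position: [623.7, 29.0, 324.6]
tool_rot: [179.9, -0.2, -172.1]
force: [-0.6, -0.5, -5.8]
opening: 0.345
finger_force: 42.2
```

Call:
drive_tool:
  series: "-1 0 0 0.1 0; -1 0 0 0.25 0; -1 0 0 0.42 0; -1 0 0 0.5 0; -1 0 0 0.5 0"

```text
time: 9.45
position: [620.0, 24.5, 199.0]
tool_rot: [179.9, -0.5, -172.4]
force: [0.8, -0.1, -4.5]
opening: 0.344
finger_force: 47.0
```

```bash
python3 go.py "624.4 27.2 158 187.9"  "624.4 27.2 131.7 187.9"; python3 hand.py; python3 nest.py whand.npz
```

```text
[-0.021  0.008  0.164] -0.003 mm 41
[-0.022  0.008  0.269] -0.003 mm 67
[620.   24.5 199. ] [ 179.9   -0.5 -172.4] 0.34 [ 0.8 -0.1 -4.5] 9.45
-40 946 x [-18.4  -7.2] y [-13.6  11.1] z -35.9
-35 2355 x [-14.9   8.2] y [-15.1  12.3] z -32.5
-30 2382 x [-0.6 24.9] y [-15.1  12.3] z -27.6
-25 1980 x [14.  35.8] y [-15.2  12.8] z -22.9
-20 391 x [26.8 36.7] y [-15.7  13.3] z -18.6
-15 251 x [-52.9  36.2] y [-22.6  20.4] z -10.3
-10 886 x [-53.4  11. ] y [-22.4  20. ] z -9.0
-5 43 x [-17.3  32.9] y [-18.6  10.6] z -2.9
5 850 x [ 0.3 17.3] y [-30.7  28.3] z 8.3
10 1745 x [11.8 33.7] y [-30.   27.9] z 13.3
15 2742 x [28.1 49.2] y [-29.9  27.5] z 17.4
20 730 x [43.5 50.8] y [-29.9  27.5] z 20.8
flange tilt deg 18.226737348105512 z at x=40 17.71823391855591
core 3798 [ 0.1 96.8 50.7] [-1.2 98.6 60.1 29.8 -0. ]
core 3742 [  0.4 -97.9  50.7] [ -0.4 -99.9  59.5  29.6   0.2]
core 261 [45.7 93.9 55.8] [ 46.3  96.3  13.8   6.9 -86.5]Traceback (most recent call last):
  File "nest.py", line 8, in <module>
    k=q[b]; print("bed",b.sum(),np.polyfit(k[:,0],k[:,2],1).round(3),np.polyfit(k[:,1],k[:,2],1).round(3))
                                ~~~~~~~~~~^^^^^^^^^^^^^^^^^
    raise TypeError("expected non-empty vector for x")
TypeError: expected non-empty vector for x
```

The insert's uphill end touched the open handle on the straight-down approach and pre-tilted about 14° in the fingers, in the right direction. I'll back off, check the clamp, then come in square to the slope.

Call:
drive_tool:
  series: "-1 0.02 0 -0.1 0; -1 0.1 0 -0.2 0; -1 0.2 0 -0.2 0; -1 0.2 0 -0.2 0"

```text
time: 10.0
position: [572.9, 18.2, 252.1]
tool_rot: [180.0, -0.1, -172.4]
force: [1.2, 0.2, -5.8]
opening: 0.343
finger_force: 47.0
```

```bash
python3 hand.py; python3 meas.py | grep black; python3 - <<'E'
from h import *
c=dict(np.load("last_wrist.npz")); cv2.imwrite("pics/w4.png",c["color"][:,:,::-1])
E
```

```text
-40 920 x [-18.4  -7.2] y [-13.5  11. ] z -35.9
-35 2356 x [-15.    8.4] y [-14.6  12.4] z -32.5
-30 2356 x [ 0.4 24.8] y [-14.6  12.3] z -27.5
-25 1961 x [15.8 35.8] y [-15.   12.7] z -23.0
-20 375 x [25.8 36.8] y [-15.6  13.3] z -18.7
-15 234 x [-53.   36.2] y [-22.6  20. ] z -10.4
-10 892 x [-53.4 -32. ] y [-22.2  20.4] z -9.0
-5 23 x [15.6 33. ] y [-10.8  14.9] z -2.8
5 845 x [ 0.3 16.8] y [-30.6  28.4] z 8.2
10 1745 x [12.2 33.8] y [-30.1  27.9] z 13.3
15 2724 x [28.7 49.3] y [-29.8  27.6] z 17.4
20 748 x [43.4 50.7] y [-29.8  27.6] z 20.7
flange tilt deg 17.672470649245856 z at x=40 17.801080720034225
black 44 [670.  136.3 197.9] [670.2 136.7  11.3   2.8  56.7]
black 89 [696.3 -61.7 195.3] [696.6 -62.2  56.   13.3  13. ]
```

View pics/w4.png

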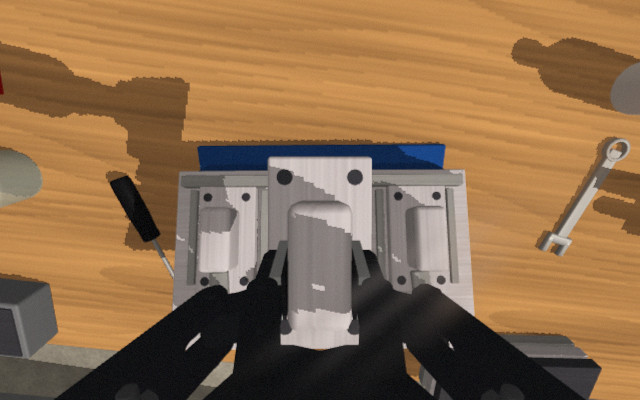

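```bash
cat > tgt.py <<'E'
from st import *
import subprocess,sys
h=np.array([np.cos(A),np.sin(A),0])
a=[]
for s,o in [map(float,t.split()) for t in sys.argv[1:]]:
    p=w(s,.4,o)-9.5*h+[0,0,18]; a.append("%f %f %f 187.9"%tuple(p))
subprocess.run(["python3","go.py"]+a)
E
python3 tgt.py "3 70" "3 30" "4 10" "4 0" "4 -2"
```

```text
[-0.091  0.01   0.236] -0.002 mm 63
[-0.159  0.01   0.381] -0.002 mm 103
[-0.196  0.01   0.452] -0.002 mm 123
[-0.213  0.01   0.488] -0.002 mm 133
[-0.216  0.01   0.496] -0.002 mm 135
[574.9  18.4 251.7] [ 180.    -0.  -172.4] 0.34 [ 0.1 -0.3 -6. ] 10.15
```

Call:
drive_tool:
  series: "-1 -0.09 0.01 0.12 -0.002; -1 -0.09 0.01 0.236 -0.002; -1 -0.12 0.01 0.3 -0.002; -1 -0.159 0.01 0.381 -0.002; -1 -0.159 0.01 0.381 -0.002"

```text
time: 10.78
position: [613.7, 26.7, 155.1]
tool_rot: [180.0, -0.1, -172.1]
force: [-0.2, -0.0, -5.6]
opening: 0.343
finger_force: 46.8
```

```bash
python3 tgt.py "4 15" "4 6" "4 0" "4 -2"
```

```text
[-0.029 -0.002  0.048] -0.0 mm 14
[-0.045 -0.002  0.08 ] -0.0 mm 23
[-0.055 -0.002  0.102] -0.0 mm 29
[-0.058 -0.002  0.109] -0.0 mm 31
[613.7  26.7 155.1] [ 1.800e+02 -1.000e-01 -1.721e+02] 0.34 [-0.2 -0.  -5.6] 10.775
```

Call:
drive_tool:
  series: "-1 -0.015 -0.002 0.025 0; -1 -0.029 -0.002 0.048 0; -1 -0.035 -0.002 0.065 0; -1 -0.045 -0.002 0.08 0; -1 -0.045 -0.002 0.08 0"
  newtons: 25

```text
time: 11.4
position: [625.0, 27.7, 137.1]
tool_rot: [180.0, 0.0, -172.1]
force: [0.0, -1.0, -4.8]
opening: 0.344
finger_force: 47.1
```

```bash
python3 tgt.py "4 6" "4 0" "4 -2"
```

```text
[0.001 0.    0.008] -0.0 mm 2
[-0.009  0.     0.03 ] -0.0 mm 8
[-0.013  0.     0.037] -0.0 mm 10
[625.   27.7 137.1] [ 180.     0.  -172.1] 0.34 [ 0.  -1.  -4.8] 11.4
```

Call:
drive_tool:
  series: "-1 -0.002 0 0.01 0; -1 -0.005 0 0.02 0; -1 -0.009 0 0.03 0; -1 -0.009 0 0.03 0"
  newtons: 25

```text
time: 11.9
position: [623.9, 27.4, 131.3]
tool_rot: [-180.0, -0.3, -172.1]
force: [-14.7, -2.7, 7.7]
opening: 0.342
finger_force: 50.7
```

```bash
python3 tgt.py "4 0" "4 -2" "4 -5"; cat > seat.py <<'E'
from h import *; from st import N,M; from station import *
c=capture("wrist"); np.savez("ws.npz",**c); P=pts(c); q=(P-N)@M; hsv=cv2.cvtColor(c["color"],cv2.COLOR_RGB2HSV)
lt=(hsv[...,1]<60)&(hsv[...,2]>60)&(q[...,0]<30)&(q[...,0]>-75)
for i in(-1,0,1):
    y=q[...,1]-100*i
    f=q[lt&(abs(y)<27)&(q[...,0]>-52)&(q[...,0]<-34)&(q[...,2]>3)&(q[...,2]<45)]
    t=q[lt&(abs(y)<12)&(q[...,0]>-25)&(q[...,0]<10)&(q[...,2]>38)&(q[...,2]<75)]
    r=q[lt&(abs(y)<22)&(q[...,2]>9)&(q[...,2]<60)&(q[...,0]<-20)]
    for n,k in(("flange",f),("core",t)):
        if len(k)>30: a=np.polyfit(k[:,0],k[:,2],1); print(i,n,len(k),"o",np.median(k[:,2]).round(1),"s",np.percentile(k[:,0],[1,99]).round(1),"v",(np.percentile(k[:,1],[1,99])).round(1),"tilt",np.degrees(np.arctan(a[0])).round(1))
    k=q[lt&(abs(y)<18)&(q[...,2]>44)&(q[...,2]<62)&(abs(q[...,0])<45)]; 
    if len(k)>30: print(i,"core rect",rect(k[:,:2]),"min s",np.percentile(k[:,0],1).round(1))
E
python3 seat.py
```

```text
[-0.014  0.     0.007] -0.0 mm 4
[-0.017  0.     0.014] -0.0 mm 5
[-0.022  0.     0.025] -0.0 mm 8
[623.9  27.4 131.3] [-180.    -0.3 -172.1] 0.34 [-14.7  -2.7   7.7] 11.9
-1 flange 2269 o 15.1 s [-51.8 -34.4] v [-126.4  -73.7] tilt -0.0
-1 core 4011 o 51.0 s [-24.8   9.7] v [-111.6  -88.2] tilt -0.0
-1 core rect [ -0.6 -99.8  59.8  30.5   1. ] min s -29.4
0 flange 2660 o 20.0 s [-51.8 -34.4] v [-26.6  26.7] tilt -2.9
0 core 4106 o 54.1 s [-24.6   9.8] v [-11.8  11.7] tilt -2.5
0 core rect [ 1.5  0.  57.  36.  -0. ] min s -26.2
1 flange 2403 o 15.2 s [-51.8 -34.4] v [ 73.6 126.4] tilt -0.2
1 core 3904 o 51.0 s [-24.8   9.7] v [ 88.2 111.7] tilt 0.0
1 core rect [-1.1 98.6 59.4 30.7 -0.3] min s -29.9
```

Call:
drive_tool:
  series: "-1 0.008 0 0.006 0; -1 0.012 0 0.012 0; -1 0.012 0 0.018 0; -1 0.012 0 0.018 0"
  newtons: 20

```text
time: 12.45
position: [623.3, 27.3, 128.2]
tool_rot: [-180.0, 0.0, -172.1]
force: [-10.2, -1.3, 10.9]
opening: 0.341
finger_force: 51.8
```

```bash
python3 seat.py|grep "^0"; python3 go.py
```

```text
0 flange 2596 o 15.2 s [-51.7 -34.1] v [-26.5  26.5] tilt 0.0
0 core 4129 o 51.0 s [-24.9   9.6] v [-11.8  11.7] tilt 0.0
0 core rect [ 0.4  0.  59.1 36.  -0.1] min s -28.3
[623.3  27.3 128.2] [-180.     0.  -172.1] 0.34 [-9.6 -1.6 11.1] 12.5
```

The insert now lies flat (0.0° tilt) at the same height as its neighbours and within 2 mm of the stop. I release it and lift away.

Call:
drive_tool:
  series: "-0.1 0 0 0 0; 0.2 0 0 0 0; 0.4 0 0 0 0; 0.4 0 0 0 0; 0.4 0 0 -0.03 0"

```text
time: 13.12
position: [623.7, 27.6, 132.1]
tool_rot: [180.0, -0.1, -172.1]
force: [-0.5, -1.2, -0.6]
opening: 0.698
finger_force: 0.0
```

```bash
python3 seat.py; python3 go.py
```

```text
-1 flange 2268 o 15.1 s [-51.7 -34.4] v [-126.4  -73.5] tilt -0.1
-1 core 3937 o 51.0 s [-24.6   9.6] v [-111.6  -88.2] tilt -0.1
-1 core rect [ -0.9 -99.7  59.1  30.6  -0.1] min s -29.5
0 flange 2463 o 15.1 s [-51.7 -34.4] v [-26.6  26.5] tilt -0.1
0 core 3886 o 51.0 s [-24.5   9.6] v [-11.7  11.8] tilt 0.0
0 core rect [ 0.2 -0.9 59.5 30.1 -0. ] min s -28.6
1 flange 2392 o 15.2 s [-51.7 -34.4] v [ 73.5 126.5] tilt -0.0
1 core 3823 o 51.1 s [-24.6   9.6] v [ 88.2 111.5] tilt 0.0
1 core rect [-1.5 98.7 59.3 30.8  1.1] min s -29.9
[624.5  27.6 133.8] [-180.     0.  -172.1] 0.7 [ 1.  -0.6  1.4] 13.175
```

Call:
drive_tool:
  series: "0.4 0 0 -0.1 0; 0.4 0 0 -0.3 0; -1 0.02 0 -0.5 0; -1 0.1 0.1 -0.55 0; -1 0.1 0.1 -0.55 0"

```text
time: 13.8
position: [595.9, 49.9, 272.9]
tool_rot: [-180.0, 0.2, -172.0]
force: [0.8, -0.1, 0.1]
opening: 0.062
finger_force: 0.0
```

```bash
python3 - <<'E'
from station import *
from h import *; from st import N,M
c=capture("scene"); P=pts(c); q=(P-N)@M; hsv=cv2.cvtColor(c["color"],cv2.COLOR_RGB2HSV)
for m in comps((hsv[...,2]<60)&(abs(q[...,1])<150)&(q[...,0]>35)&(q[...,0]<125)&(q[...,2]>20)&(q[...,2]<68),20):
    k=q[m]; print(m.sum(),k.mean(0).round(1),rect(k[:,:2]))
cv2.imwrite("pics/s5.png",cv2.resize(c["color"][150:300,220:460,::-1],None,fx=3,fy=3))
E
python3 st.py "59 24 45 187.9" "66 24 45 187.9"
```

```text
142 [86.1 94.8 46.2] [80.5 95.6 62.4 14.7  6.7]
243 [81.  -2.6 45. ] [79.9 -2.2 64.2 16.5 77.2]
119 [  90.9 -103.7   47.6] [  81.8 -102.8   62.    13.6    7.3]
[-0.272 -0.007  0.384] 0.0 mm 118
[-0.298 -0.007  0.372] 0.0 mm 119
[596.1  49.3 271.5] [-1.800e+02  1.000e-01 -1.721e+02] -0.0 [-0.1 -1.1 -0.2] 13.85
[664.   56.9 175.6]
[670.3  57.8 178.6]
```

View pics/s5.png

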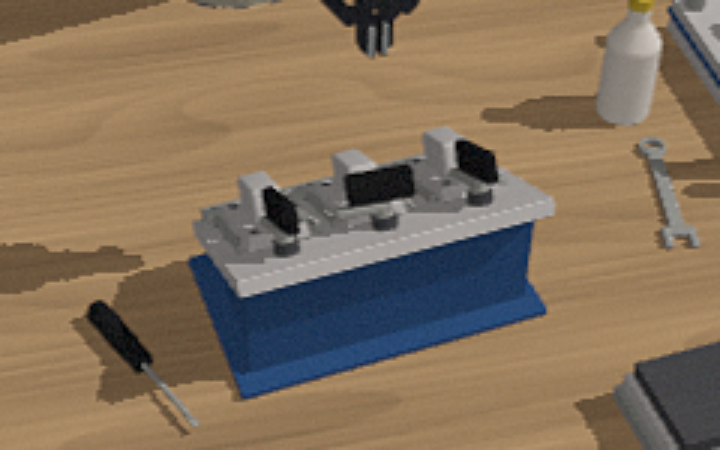

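The insert is seated and the handle at (378,186) is still open, at about 77°. I'll push its left end uphill from the downhill side.

```bash
python3 st.py "45 27 46 187.9" "59 29 46 187.9" "75 33 46 187.9" "89 30.5 45 187.9" "101 21.5 42 187.9"
```

```text
[-0.22   0.005  0.404] 0.0 mm 115
[-0.271  0.013  0.38 ] 0.0 mm 117
[-0.329  0.029  0.354] 0.0 mm 121
[-0.381  0.019  0.334] 0.0 mm 127
[-0.43  -0.017  0.324] 0.0 mm 135
[596.1  49.3 271.5] [-1.800e+02  1.000e-01 -1.721e+02] -0.0 [-0.1 -1.1 -0.2] 13.85
[650.6  58.1 170.6]
[662.9  61.8 176.5]
[676.7  67.8 183.3]
[690.   67.1 188.3]
[703.3  59.9 190.7]
```

Call:
drive_tool:
  series: "-1 -0.22 0.005 0.1 0; -1 -0.22 0.005 0.25 0; -1 -0.22 0.005 0.38 0; -1 -0.22 0.005 0.4 0; -1 -0.23 0.005 0.4 0"

```text
time: 14.48
position: [652.9, 57.7, 170.2]
tool_rot: [180.0, -0.0, -172.1]
force: [-0.4, -0.4, 0.8]
opening: 0.001
finger_force: 0.0
```

```bash
python3 st.py "59 29 46 187.9" "75 33 46 187.9" "89 30.5 45 187.9" "101 21.5 42 187.9"
```

```text
[-0.042  0.011 -0.025] -0.0 mm 13
[-0.1    0.027 -0.052] -0.0 mm 29
[-0.152  0.017 -0.072] -0.0 mm 42
[-0.201 -0.019 -0.082] -0.0 mm 54
[652.9  57.7 170.2] [ 180.    -0.  -172.1] 0.0 [-0.4 -0.4  0.8] 14.475
[662.9  61.8 176.5]
[676.7  67.8 183.3]
[690.   67.1 188.3]
[703.3  59.9 190.7]
```

Call:
drive_tool:
  series: "-1 -0.042 0.011 -0.025 0; -1 -0.07 0.02 -0.04 0; -1 -0.1 0.027 -0.052 0; -1 -0.125 0.024 -0.062 0; -1 -0.152 0.018 -0.072 0"

```text
time: 15.1
position: [690.4, 68.0, 188.5]
tool_rot: [180.0, 0.0, -172.1]
force: [-2.7, 1.5, -0.2]
opening: -0.003
finger_force: 1.0
```

```bash
python3 st.py "89 30.5 45 187.9" "101 21.5 42 187.9" "103 20 42 187.9"
```

```text
[ 0.002 -0.003  0.001] 0.0 mm 1
[-0.046 -0.039 -0.008] 0.0 mm 15
[-0.054 -0.045 -0.012] 0.0 mm 18
[690.4  68.  188.5] [ 180.     0.  -172.1] -0.0 [-2.7  1.5 -0.2] 15.1
[690.   67.1 188.3]
[703.3  59.9 190.7]
[705.3  58.6 191.5]
```

Call:
drive_tool:
  series: "-1 -0.02 -0.01 -0.004 0; -1 -0.04 -0.022 -0.008 0; -1 -0.05 -0.035 -0.01 0; -1 -0.054 -0.045 -0.012 0; -1 -0.054 -0.045 -0.012 0"

```text
time: 15.72
position: [704.3, 59.6, 190.8]
tool_rot: [179.8, -0.0, -172.1]
force: [-2.5, 6.4, -0.7]
opening: -0.002
finger_force: 3.0
```

```bash
cat > cl.py <<'E'
from station import *
from h import *; from st import N,M
c=capture("scene"); P=pts(c); q=(P-N)@M; hsv=cv2.cvtColor(c["color"],cv2.COLOR_RGB2HSV)
for m in comps((hsv[...,2]<60)&(abs(q[...,1])<150)&(q[...,0]>35)&(q[...,0]<125)&(q[...,2]>20)&(q[...,2]<68),20):
    k=q[m]; print(m.sum(),k.mean(0).round(1),rect(k[:,:2]))
cv2.imwrite("pics/s6.png",cv2.resize(c["color"][150:300,220:460,::-1],None,fx=3,fy=3))
E
python3 cl.py; python3 st.py "103 16 42 187.9"
```

```text
140 [86.6 94.9 46.5] [79.1 95.8 67.3 16.   8.2]
142 [93.6 -3.3 49.1] [87.5 -3.5 68.8 20.9 12. ]
123 [  90.  -103.6   47.6] [  79.3 -102.8   64.7   14.9    5.9]
[-0.003 -0.021 -0.003] 0.0 mm 5
[704.3  59.6 190.8] [ 179.8   -0.  -172.1] 0.0 [-2.9  4.2 -0.4] 15.775
[705.8  54.7 191.5]
```

Call:
drive_tool:
  series: "-1 0 0.03 0 0; -1 0 0.04 -0.1 0; -1 0 0.04 -0.3 0; -1 0.2 0.1 -0.5 0; -1 0.4 0.3 -0.6 0"

```text
time: 16.4
position: [612.1, 106.6, 335.5]
tool_rot: [-179.9, 0.3, -172.3]
force: [-0.1, 0.6, 0.1]
opening: -0.0
finger_force: 0.0
```

Call:
drive_tool:
  series: "-1 0.1 0 0 0; -1 0.2 0 0 0; -1 0.2 0 0 0; -1 0.2 0 0 0"

```text
time: 16.9
position: [562.5, 101.0, 333.6]
tool_rot: [-180.0, 0.1, -172.1]
force: [0.8, 1.5, -0.5]
opening: -0.0
finger_force: 0.0
```

```bash
python3 cl.py; python3 seat.py; python3 go.py
```

```text
141 [86.4 94.9 46.4] [80.  96.1 62.5 15.   7.3]
121 [89.9 -5.1 47.6] [82.  -3.3 60.4 14.2  1.3]
123 [  90.3 -103.7   47.4] [  80.3 -102.4   64.    14.6    5.1]
-1 flange 494 o 15.1 s [-51.8 -34.3] v [-126.   -73.2] tilt 0.1
-1 core 610 o 51.0 s [-24.9   9.6] v [-111.7  -88.3] tilt 0.2
-1 core rect [ -0.6 -99.7  60.1  29.7   0.4] min s -30.3
0 flange 509 o 15.1 s [-51.8 -34.2] v [-26.6  26.6] tilt 0.1
0 core 603 o 51.1 s [-24.8   9.6] v [-11.7  11.5] tilt -0.0
0 core rect [ 0.1 -0.6 58.7 29.9  0.4] min s -29.0
1 flange 492 o 15.1 s [-51.8 -34.2] v [ 73.1 126.8] tilt 0.6
1 core 611 o 51.1 s [-24.8   9.6] v [ 88.  111.7] tilt 0.0
1 core rect [-1.1 99.5 58.6 30.  -0.1] min s -30.0
[562.7 101.  333. ] [-180.     0.  -172.1] -0.0 [-0.6  0.5  0.8] 17.0
```

View pics/s6.png

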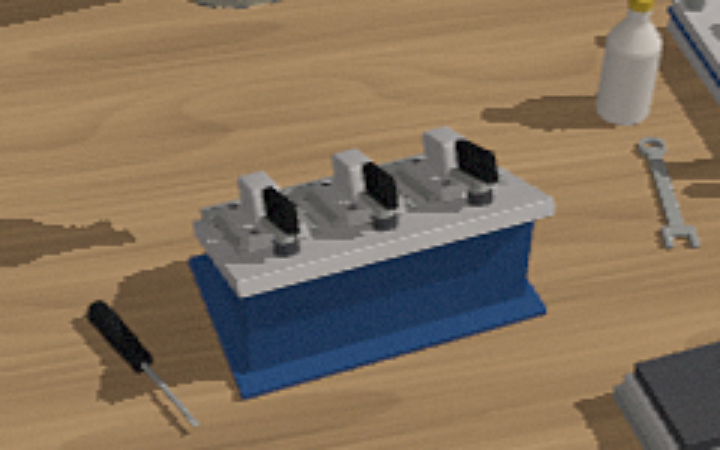

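All three handles, at (281,210), (380,185) and (477,160), are parallel and closed. The insert is flat in nest 1, and the arm is clear.

```bash
python3 -c "
from station import *
print(sign_off())"
```

```text
the job is handed in; nothing more can be done
None
```

The loose insert is seated flat in the middle nest, about 1 mm off the stop, with its clamp closed again; the job is handed in at about 17 s of the 72 s allowed, but `sign_off()` returned no verdict.

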